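Tip three modules from the carrying tray into the bin

ROBOT

A 6-joint arm with a two-finger parallel gripper is mounted at the origin on a cart in front of the work surface, level with it; the furniture and walls round the work are solid. World frame = base frame: x ahead of the robot, y to its left, z up, the work surface at z = 0. Lengths are in m, angles in rad, forces in N, time in s.
With the tool pointing down it reaches from about 0.275 to 0.825 m from the base axis. Payload 4.9 kg.
Tool frame: the origin (TCP) lies midway between the tips of the shut fingers; the grasp point (between the pads) lies 19 mm behind it (grip_point_offset is the distance from the TCP to the grasp point, in m); z points along the fingers, x is the direction in which the jaws open and shut, and the axes are right-handed (so a half turn about z gives the same grasp; the last joint's range is limited). The gripper opens to 85 mm and grips with 20 to 120 N. Pads are 22 mm wide; open, the fingers measure 114 mm over their backs; the gripper's body (76 mm by 85 mm) begins 54 mm behind the grasp point. The pads swing forward as they close: fully open they stand 13 mm farther back than shut.
Start: joints at [-1.44, 0.326, -0.193, 1.052, 0, 1.437], TCP at [0.144, -0.531, 0.231] pointing down, gripper open.
Joint ranges: [-2.65, 2.65], [-0.97, 1.79], [-1.3, 1.35], [-1.93, 2.1], [-1.47, 1.37], [-3.14, 3.14]. Speed limits (rad/s): [2.57, 2.57, 3.14, 3.14, 3.14, 3.14].

INTERFACE

Orientations are given as a rotation vector (axis times angle).
In Python, from cell import * gives the robot as it stands. Calls block until the motion is done:
- movep(position, orientation): joint-space move of the TCP to a pose.
- move_l(position, velocity=0.15, rot=None, until_force=None): straight line of the TCP; rot=None keeps the orientation; velocity is the mean speed in m/s. With until_force (N) it stops when the force on the tool has changed by that much, and returns True; else False.
- set_joints(angles): joint-space move.
- let_go() and grab(newtons=None): open the fingers fully, or close them until they stop; newtons is the grip in N (None keeps the last).
- sleep(seconds).
- ik(position, orientation): joint angles nearest the present ones, or None.
- get_state(): the state.
- grab_frame(name): name is "scene" or "side" or "wrist"; returns a dict with "img" (384x512x3 uint8, red, green, blue), "fx", "fy", "cx", "cy" (pixels), "cam_to_world" (4x4, takes a point from camera to world coordinates); the wrist camera has in their place "T_tool_cam" (4x4, takes a point from camera to tool coordinates, whose origin is the TCP and whose axes are the tool frame's). Camera axes: x right, y down, z forward; pixel columns grow to the right and rows downward; lengths in m; the calibration is good to about 2 mm. A picture is of the moment at which its call begins: read the wrist's pose just before it. There is no depth.
A pose or a line that the arm cannot do raises MotionError and nothing moves.
- sign_off(): hands the job in, once; it reports no verdict.
Trained networks look in the newest picture that a camera, given by its name, has taken for a name from the list of things; names that differ only in an ending like _2 or _b are one class to them, and where a whole thing is asked for, a point or a joint stands for the part that bears it (a point fixed in the world has none). Each returns a list of dicts, best first, with "score" (0 to 1); they miss things now and then, are a little off and sometimes report something else, mostly with a low value. They report only what shows in the picture. A call takes as long as a camera call. They do not tell look-alikes from the thing itself.
- spot_in(camera, name): "centre" ([column, row] in pixels, amid what is visible of it).
- silhouettes(camera, name): "mask" (384x512 bool, what is visible of it) and "centre" ([column, row] in pixels, amid what is visible of it).
- tip_of(camera, name): "centre" ([column, row] in pixels: a listed point, or the origin of a listed thing).
The state is a dict: "clock": time; "q": joint angles; "joint_velocities": joint speeds; "tau": joint torques, N m; "position": TCP position; "eef_rot": TCP orientation; "contact_force": force on the tool from outside, world axes, zero at the start; "wrist_torque": the same for the moment, N m; "finger_gap": opening from 0.0 (shut) to 1.0 (fully open).
Only numpy, scipy, OpenCV 4.12 (cv2) and the standard library are available. Lean on these libraries where they do the work, as an engineer would, in place of code of your own. Each camera call takes 0.05 s, during which the arm holds its last target. There are 200 camera calls.

TASK

Take the little bottle that was left in the grey bin and stand it upright on the bench, clear of the bin. Then carry the loaded tray by its bar handle to the bin, hold its open end low over the bin and tip it so that all three modules slide off into the bin - do not touch the modules with the fingers - and set the empty tray back down flat, centred on its mat. Leave the tall roll, the spool and the mug standing undisturbed where they are.

Things in the scene. Friction and masses are not known exactly. Their poses are not given: they have to be found in the camera images.
- mat: fixed thick black rubber mat, 220 x 130 x 12 mm (x, y, z), the tray's parking place. Origin: centre of the underside, on the bench; x along the 220 mm side.
- tray_grip (a point): centre of the tray's black bar handle, which bridges the tray over its middle, along y: 14 mm thick (x), 28 mm high, 128 mm long, centre 80 mm above the tray's underside. Pinch it from above, fingers closing along x; modules pass under it. Axes are the tray's: x from open front to back, z up. The tray starts on the mat, open end roughly towards the robot.
- tray_mouth (a point): middle of the tray's open front edge, on the floor's upper face: 107 mm in -x and 76 mm below the bar's centre. Dark sheet-steel tray, 214 (x) x 120 mm, 128 mm wide at the handle's uprights, 0.3 kg, floor 4 mm; walls 32 mm high at the sides and back (+x), no lip in front (-x).
- module_1: one of three alike modules in the tray: flat block, notched plain metal cover on a black base, 89 x 61 x 20 mm, about 0.16 kg; they lie one behind the other in a row along the tray, 89 mm side across it. Origin: centre of the underside; x along the 89 mm side, z up. Slides once the tray tilts by about 15 to 20 degrees.
- module_2: one of three alike modules in the tray: flat block, notched plain metal cover on a black base, 89 x 61 x 20 mm, about 0.16 kg; they lie one behind the other in a row along the tray, 89 mm side across it. Origin: centre of the underside; x along the 89 mm side, z up. Slides once the tray tilts by about 15 to 20 degrees.
- module_3: one of three alike modules in the tray: flat block, notched plain metal cover on a black base, 89 x 61 x 20 mm, about 0.16 kg; they lie one behind the other in a row along the tray, 89 mm side across it. Origin: centre of the underside; x along the 89 mm side, z up. Slides once the tray tilts by about 15 to 20 degrees.
- bin: fixed open grey plastic bin, outside 190 x 150 x 75 mm (x, y, z), walls 5 mm thick, inner floor 14 mm above the bench (a rim flange stands out 6 mm round the top). Origin: centre of the underside, on the bench; x along the 190 mm side. It stands on one side of the work area, the mat on the other.
- bottle_centre (a point): centre, half-way up, of a small brown glass-like bottle with a thin black dropper cap: body 33 mm across up to 70 mm above its foot, neck and cap (24 mm, then 12 mm across) above it, 102 mm high in all, 0.07 kg. z along the bottle, upwards. It starts standing in the bin.
- film_roll: bystander: tall white roll of film standing on end between bin and mat, 66 mm across, 272 mm high; origin at the centre of its foot. Leave it standing. Behind it a closed cardboard carton, 150 mm high, stands fixed on the bench: nothing tall can be handled in the area x > 0.71 m, y -0.26 to 0.02 m.
- spool: bystander: empty grey spool on its flange, 63 mm across, 70 mm high; origin at the centre of its foot. Leave it.
- mug: bystander: mug, 69 mm across and 96 mm long with its handle, 68 mm high; origin at the middle of its foot's 69 x 96 mm outline, handle towards its -y. Leave it.
Not all that is in view belongs to the job. What is meant by the part that bears bottle_centre is not turquoise, and is the larger of those in its own colour.

How it is judged:
By the outcome, as a careful person would: the job done as asked, in the order asked, and still so for the second after the job is handed in, with the robot touching nothing.
It also fails if it takes over 64 s, if anything falls off the work surface, if the arm or the gripper's body presses on something with over 40 N, if the wrist force passes 120 N, or if a joint passes its speed limit or range.

## Working session

There is one attempt and no reset: what is moved stays moved. The work goes in short steps, each a Python script; the robot and the scene stay as the last script left them, time stands still between calls to the robot, and variables do not carry over. Pictures are saved under pics/ and viewed, about 8 in all and at most 12, crops included, and the job is handed in when it is done.

```bash
mkdir -p pics; ls; python3 - <<'E'
from cell import *
import cv2,numpy as np
s=get_state();print(s['clock'],s['position'],s['eef_rot'])
ims=[]
for c in("scene","side"):
    f=grab_frame(c);ims.append(f['img']);print(c,f['fx'],f['cx'],f['cy'],np.round(f['cam_to_world'],3).tolist())
    for n in("mat","tray_grip","tray_mouth","module_1","bin","bottle_centre","film_roll","spool","mug"):
        print(n,[(np.round(d['centre']).tolist(),round(d['score'],2)) for d in tip_of(c,n)][:4])
    cv2.imwrite(f'pics/{c}0.png',cv2.resize(f['img'][:,:,::-1],(800,600),interpolation=cv2.INTER_CUBIC))
E
```

```text
pics
0.0 [ 0.14387981 -0.53026535  0.23051633] [-2.49435242e+00  1.90801693e+00  1.88426061e-03]
scene 403.536671818845 258.0415882035892 192.78250774382383 [[-0.869, -0.318, 0.379, 0.214], [-0.495, 0.569, -0.657, 0.548], [-0.007, -0.758, -0.652, 0.694], [0.0, 0.0, 0.0, 1.0]]
mat []
tray_grip [([222.0, 277.0], 0.87), ([207.0, 279.0], 0.74)]
tray_mouth [([256.0, 341.0], 0.71)]
module_1 [([221.0, 301.0], 0.93), ([209.0, 279.0], 0.93), ([242.0, 325.0], 0.88)]
bin [([290.0, 193.0], 0.95)]
bottle_centre [([182.0, 206.0], 0.77), ([283.0, 177.0], 0.71), ([268.0, 228.0], 0.53)]
film_roll [([230.0, 225.0], 0.72), ([137.0, 256.0], 0.44)]
spool [([306.0, 256.0], 0.64), ([209.0, 277.0], 0.58)]
mug [([140.0, 259.0], 0.76)]
side 395.70719874094476 258.1758225982655 194.04032378212756 [[1.0, 0.013, -0.017, 0.58], [0.021, -0.532, 0.847, -0.907], [0.002, -0.847, -0.532, 0.618], [0.0, 0.0, 0.0, 1.0]]
mat [([242.0, 174.0], 0.73), ([243.0, 181.0], 0.66), ([252.0, 228.0], 0.34)]
tray_grip [([240.0, 151.0], 0.63)]
tray_mouth [([211.0, 165.0], 0.95)]
module_1 [([259.0, 178.0], 0.63), ([222.0, 170.0], 0.57), ([243.0, 174.0], 0.55)]
bin [([243.0, 252.0], 0.87)]
bottle_centre [([313.0, 186.0], 0.81), ([254.0, 228.0], 0.7), ([237.0, 202.0], 0.54)]
film_roll [([276.0, 213.0], 0.65), ([207.0, 210.0], 0.18)]
spool [([205.0, 212.0], 0.75)]
mug [([310.0, 177.0], 0.91), ([252.0, 227.0], 0.19)]
```

View pics/scene0.png

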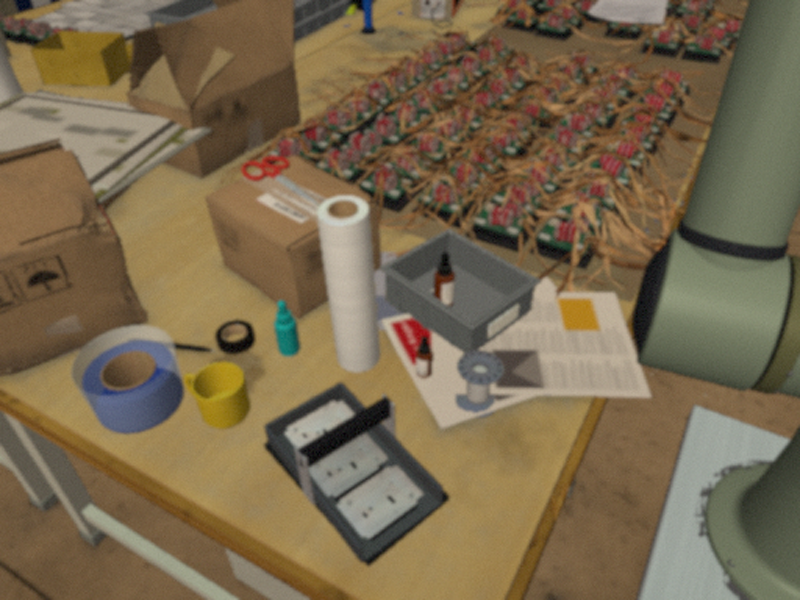

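View pics/side0.png

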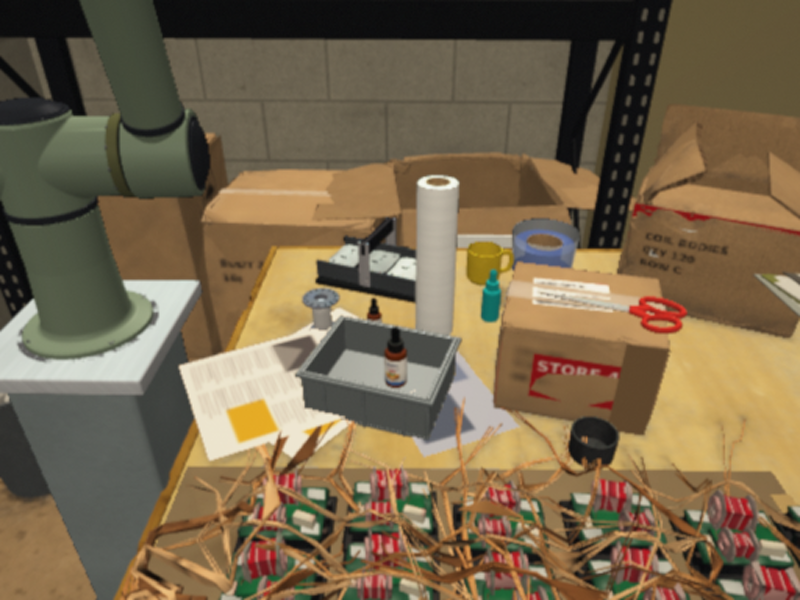

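Scene shows the target brown bottle in the bin (443,280 in the 800 px view), a smaller brown decoy by the spool (425,357), a turquoise one, and the tray with its open end toward the robot (lower right). The side view agrees.

```bash
cat > h.py <<'E'
from cell import *
import cv2,numpy as np
from scipy.spatial.transform import Rotation as R
def cam(name):
    s=get_state();f=grab_frame(name)
    if name=="wrist":
        T=np.eye(4);T[:3,:3]=R.from_rotvec(s['eef_rot']).as_matrix();T[:3,3]=s['position'];f['T']=T@np.array(f['T_tool_cam'])
    else: f['T']=np.array(f['cam_to_world'])
    return f
def ray(f,p):
    d=f['T'][:3,:3]@[(p[0]-f['cx'])/f['fx'],(p[1]-f['cy'])/f['fy'],1];return f['T'][:3,3],d/np.linalg.norm(d)
def onz(f,p,z):
    o,d=ray(f,p);return o+d*(z-o[2])/d[2]
def tri(*fp):
    A=np.zeros((3,3));b=np.zeros(3);rs=[ray(*x) for x in fp]
    for o,d in rs: M=np.eye(3)-np.outer(d,d);A+=M;b+=M@o
    x=np.linalg.solve(A,b);return np.round(x,4),max(np.linalg.norm(np.cross(x-o,d)) for o,d in rs).round(4)
def proj(f,X):
    X=np.atleast_2d(X);c=(X-f['T'][:3,3])@f['T'][:3,:3];return np.c_[f['fx']*c[:,0]/c[:,2]+f['cx'],f['fy']*c[:,1]/c[:,2]+f['cy']]
def down(yaw,tilt=0):  # tool z down, tool x at yaw in the world
    x=np.array([np.cos(yaw),np.sin(yaw),0]);z=np.array([0,0,-1.]);return R.from_matrix(np.c_[x,np.cross(z,x),z]).as_rotvec()
E
python3 - <<'E'
from h import *
a,b=cam("scene"),cam("side")
def best(c,n):return [d['centre'] for d in tip_of(c,n)]
for n,pa,pb in(("tray_grip",(222,277),(240,151)),("tray_mouth",(256,341),(211,165)),("bin",(290,193),(243,252)),("bottle",(283,177),(254,228)),("decoy",(268,228),(237,202)),("turq",(182,206),(313,186)),("film",(230,225),(276,213)),("spool",(306,256),(205,212)),("mug",(140,259),(310,177)),("m1",(209,279),(259,178)),("m2",(221,301),(243,174)),("m3",(242,325),(222,170))):
    print(n,*tri((a,pa),(b,pb)))
print('z-plane scene mouth',onz(a,(256,341),.016),'film',onz(a,(230,225),0))
for n in("bin","film_roll"):
  for f,c in((a,"scene"),(b,"side")):
    m=[d for d in silhouettes(c,n)]
    print(n,c,[(np.round(d['centre']),round(d['score'],2),d['mask'].sum()) for d in m[:2]])
# bin rim corners from pictures (800px view /1.5625)
for c,f,ps in(("scene",a,((385,267),(452,233),(541,288),(473,347))),("side",b,((298,373),(343,319),(462,338),(417,397)))):
    print(c,[onz(f,np.array(p)/1.5625,.075).round(3).tolist() for p in ps])
for c,f,ps in(("scene",a,((266,440),(343,384),(446,495),(369,560))),):
    print(c,[onz(f,np.array(p)/1.5625,.0).round(3).tolist() for p in ps])
E
```

```text
tray_grip [0.5037 0.1799 0.0899] 0.0013
tray_mouth [0.406  0.2241 0.0171] 0.0018
bin [ 0.5353 -0.1859  0.005 ] 0.0057
bottle [ 0.556  -0.1708  0.0629] 0.0003
decoy [ 0.5103 -0.0187  0.0364] 0.0053
turq [0.714  0.0348 0.0566] 0.0018
film [ 0.6142 -0.0145 -0.001 ] 0.0035
spool [ 0.4169 -0.0163 -0.0013] 0.0007
mug [0.7244 0.177  0.0061] 0.0045
m1 [0.5619 0.1505 0.0129] 0.0009
m2 [0.5115 0.1809 0.0095] 0.0014
m3 [0.4451 0.2055 0.0101] 0.0037
z-plane scene mouth [0.40812641 0.22388807 0.016     ] film [ 0.61748313 -0.01392253  0.        ]
bin scene [(array([297., 183.]), 0.57, np.int64(4564))]
bin side [(array([238., 240.]), 0.89, np.int64(5416)), (array([238., 173.]), 0.24, np.int64(1310))]
film_roll scene [(array([223., 179.]), 0.56, np.int64(3351))]
film_roll side [(array([275., 165.]), 0.85, np.int64(2478))]
scene [[0.641, -0.134, 0.075], [0.59, -0.273, 0.075], [0.404, -0.206, 0.075], [0.441, -0.038, 0.075]]
side [[0.419, -0.229, 0.075], [0.468, -0.091, 0.075], [0.654, -0.139, 0.075], [0.586, -0.276, 0.075]]
scene [[0.637, 0.189, 0.0], [0.602, 0.054, 0.0], [0.388, 0.144, 0.0], [0.427, 0.263, 0.0]]
```

```bash
python3 - <<'E'
from h import *
a,b=cam("scene"),cam("side")
for n,f,ps in(("carton bottom",a,((212,270),(327,307))),("carton bottom",b,((497,400),(655,428))),("carton",b,((500,300),)),("bench front",a,((600,400),(510,600))),("bench side",b,((170,470),(780,470),(245,330))),("paper",a,((650,395),(545,290)))):
    print(n,[onz(f,np.array(p)/1.5625,0).round(3).tolist() for p in ps])
y=np.radians(164)
for p in((.47,-.19,.40),):
    movep(p,down(y))
s=get_state();print(s['clock'],s['q'],s['position'])
w=cam("wrist")
for n in("bin","bottle_centre"):
    print(n,[(np.round(d['centre']).tolist(),round(d['score'],2)) for d in tip_of("wrist",n)][:3])
cv2.imwrite('pics/w1.png',cv2.resize(w['img'][:,:,::-1],(800,600)))
np.save('w1T.npy',w['T']);print(w['fx'],w['cx'],w['cy'])
E
```

```text
carton bottom [[0.96, -0.058, 0.0], [0.721, -0.076, 0.0]]
carton bottom [[0.707, -0.193, 0.0], [0.926, -0.248, 0.0]]
carton [[0.743, 0.093, 0.0]]
bench front [[0.266, -0.1, 0.0], [0.269, 0.225, 0.0]]
bench side [[0.262, -0.342, 0.0], [1.065, -0.323, 0.0], [0.284, -0.018, 0.0]]
paper [[0.206, -0.144, 0.0], [0.419, -0.296, 0.0]]
4.1417 [-5.30349935e-01  1.91198787e-01  5.22980136e-02  1.43216892e+00
 -1.03547451e-04 -1.82124089e+00] [ 0.46989011 -0.19025352  0.39982956]
bin [([222.0, 161.0], 0.94)]
bottle_centre [([166.0, 292.0], 0.77), ([252.0, 237.0], 0.63), ([211.0, 177.0], 0.6)]
282.9331818499752 250.9927124588503 192.10051355942952
```

View pics/w1.png

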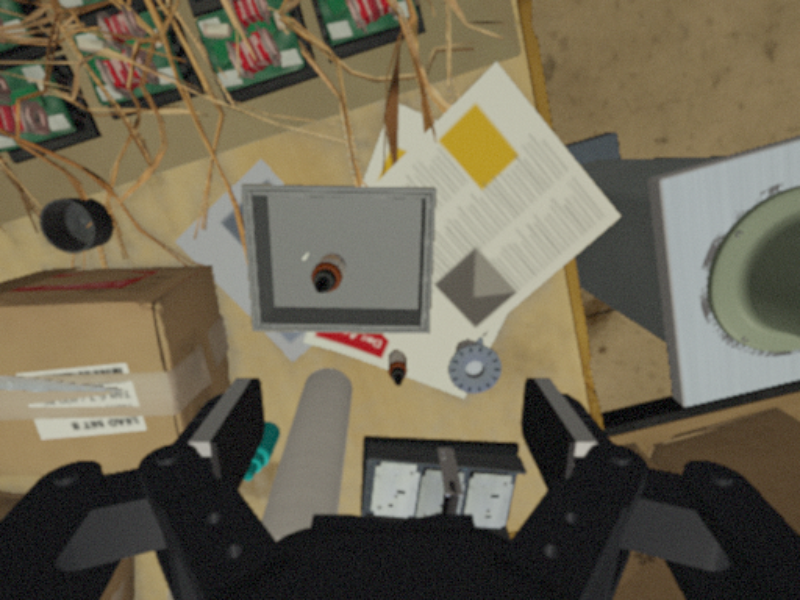

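The wrist view shows the bin rim (244..436, 185..332) with the bottle standing in it (cap 323,283), the spool at (475,367), and free bench on the papers between bin and bench edge.

```bash
python3 - <<'E'
from h import *
w=dict(T=np.load('w1T.npy'),fx=282.933,fy=282.933,cx=250.99,cy=192.1)
k=1.5625
c=np.array([onz(w,np.array(p)/k,.075) for p in((244,185),(436,187),(430,332),(252,330))]);print(c.round(3).tolist(),c.mean(0))
for e in((1,0),(2,3)): d=c[e[1]]-c[e[0]];print(np.degrees(np.arctan2(d[1],d[0])),np.linalg.norm(d))
for e in((0,3),(1,2)): d=c[e[1]]-c[e[0]];print(np.degrees(np.arctan2(d[1],d[0])),np.linalg.norm(d))
print('cap',onz(w,np.array((323,284))/k,.116),'tip_of',onz(w,(211,177),.065),'binorig',onz(w,(222,161),0))
print('spots',onz(w,np.array((505,205))/k,0),onz(w,np.array((540,100))/k,0),'yellow',onz(w,np.array((478,145))/k,0))
E
```

```text
[[0.6, -0.286, 0.075], [0.412, -0.23, 0.075], [0.458, -0.078, 0.075], [0.65, -0.135, 0.075]] [ 0.52987255 -0.18205788  0.075     ]
-16.578050934094296 0.19623642631131386
-16.706645851276225 0.20059000789098758
71.64570584252078 0.15832705664546162
73.22176603586875 0.1587021536618194
cap [ 0.54651274 -0.1728089   0.116     ] tip_of [ 0.54829267 -0.16804224  0.065     ] binorig [ 0.53125496 -0.17948993  0.        ]
spots [ 0.33134273 -0.18104825  0.        ] [ 0.26985791 -0.28401493  0.        ] yellow [ 0.34749915 -0.25652647  0.        ]
```

```bash
python3 - <<'E'
from h import *
D=np.radians
B=np.array([.549,-.171])
movep([*B,.15],down(D(163.2)))
t=move_l([*B,.052],velocity=.12,until_force=8)
print('hit',t,get_state()['position'])
grab(35)
s=get_state();print(s['finger_gap'],s['position'],s['clock'],s['contact_force'])
zg=s['position'][2]
move_l([*B,.19],velocity=.2)
print(get_state()['finger_gap'])
P=[.34,-.235]
movep([*P,.12],down(D(74)))
move_l([*P,zg-.010],velocity=.15)
t=move_l([*P,zg-.019],velocity=.02,until_force=3)
s=get_state();print('down',t,s['position'],zg,s['clock'])
let_go()
move_l([*P,.17],velocity=.25)
s=get_state();print(s['clock'])
f=cam("scene");cv2.imwrite('pics/s2.png',cv2.resize(f['img'][120:340,150:450][:,:,::-1],(750,550)))
E
```

```text
hit False [ 0.54969314 -0.17136193  0.05281809]
0.3591479619925738 [ 0.54930234 -0.17113103  0.05241642] 6.825 [-0.51800508  0.80180054  3.78163658]
0.360879981040951
down True [ 0.34088842 -0.23617018  0.03819998] 0.05241642072404329 9.7833
11.0417
```

View pics/s2.png

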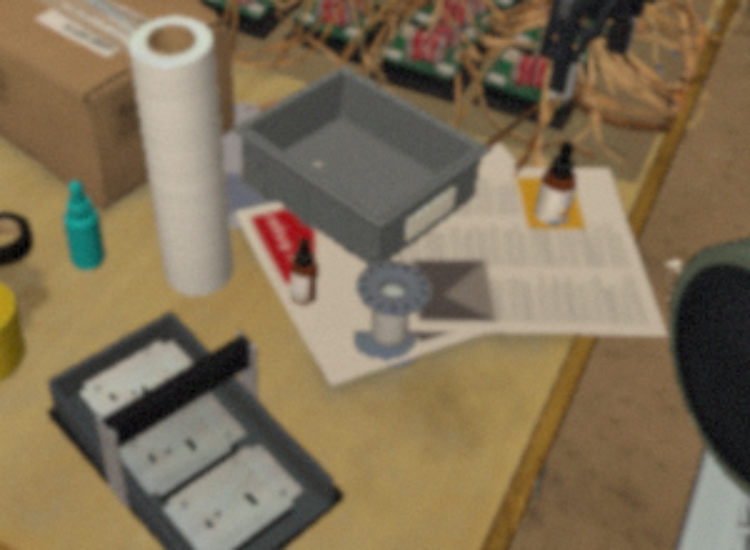

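Bottle stands upright on the bench by the bin; all bystanders are upright. Next, the tray from above.

```bash
python3 - <<'E'
from h import *
D=np.radians
movep([.40,.08,.36],down(D(156)))
movep([.50,.22,.36],down(D(156)))
w=cam("wrist");a=cam("scene");b=cam("side")
print(get_state()['clock'],get_state()['q'].round(2))
for c,f in (("wrist",w),("scene",a),("side",b)):
  for n,z in(("tray_grip",.092),("tray_mouth",.016),("module_1",.016),("mat",0)):
    print(c,n,[(np.round(d['centre']).tolist(),onz(f,d['centre'],z).round(4)[:2].tolist(),round(d['score'],2)) for d in tip_of(c,n)][:4])
cv2.imwrite('pics/w3.png',cv2.resize(w['img'][:,:,::-1],(800,600)));np.save('w3T.npy',w['T'])
E
```

```text
13.3583 [ 0.28  0.27  0.05  1.36 -0.   -0.87]
wrist tray_grip [([236.0, 136.0], [0.5057, 0.179], 0.69), ([129.0, 182.0], [0.6802, 0.1752], 0.38)]
wrist tray_mouth [([303.0, 130.0], [0.4041, 0.2212], 0.68)]
wrist module_1 [([200.0, 132.0], [0.5644, 0.1532], 0.89), ([239.0, 134.0], [0.5065, 0.1833], 0.7), ([275.0, 127.0], [0.4456, 0.198], 0.69)]
wrist mat []
scene tray_grip [([224.0, 275.0], [0.5027, 0.1763], 0.69)]
scene tray_mouth [([258.0, 341.0], [0.4054, 0.2232], 0.81)]
scene module_1 [([243.0, 326.0], [0.4438, 0.2103], 0.96), ([224.0, 301.0], [0.5055, 0.1816], 0.95)]
scene mat []
side tray_grip [([242.0, 150.0], [0.5092, 0.1815], 0.67)]
side tray_mouth [([214.0, 164.0], [0.4135, 0.2337], 0.65)]
side module_1 [([243.0, 172.0], [0.5108, 0.1817], 0.73), ([257.0, 180.0], [0.5561, 0.1291], 0.72), ([223.0, 169.0], [0.4462, 0.1991], 0.69)]
side mat [([242.0, 182.0], [0.5104, 0.1438], 0.78)]
```

View pics/w3.png

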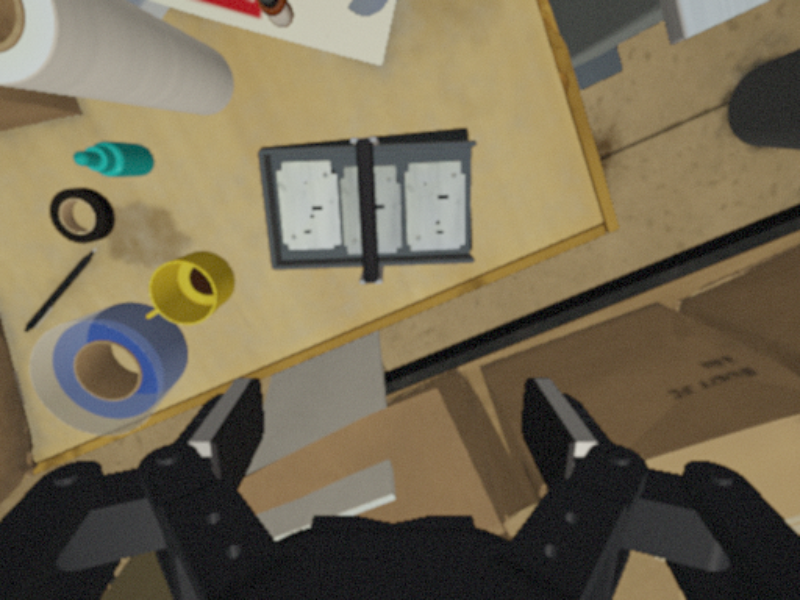

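The picture shows the tray (261..473, 143..267), its bar from (365,142) to (372,280), and the black mat peeking out at the upper edge (466,130), so the tray sits slightly turned on it.

```bash
python3 - <<'E'
from h import *
w=dict(T=np.load('w3T.npy'),fx=282.933,fy=282.933,cx=250.99,cy=192.1);k=1.5625
g=lambda p,z:onz(w,np.array(p)/k,z)[:2]
p,q=g((365,141),.106),g((372,281),.106);d=p-q
print('bar',p,q,(p+q)/2,np.linalg.norm(d),'x yaw',np.degrees(np.arctan2(d[1],d[0]))+90)
for z in(.044,):
  c=[g(x,z) for x in((272,267),(473,260),(473,143),(261,150))];print('walls',np.round(c,3).tolist(),np.mean(c,0))
  for a,b in((1,0),(2,3)):e=c[b]-c[a];print(np.degrees(np.arctan2(e[1],e[0])),np.linalg.norm(e))
print('mat corner',g((467,129),.012),g((340,140),.012))
# ik check for the tip
from numpy import radians as D
def tipose(M,mz,yaw,t):
    u=np.array([np.cos(yaw),np.sin(yaw),0]);z=np.array([0,0,1.])
    X=u*np.cos(t)+z*np.sin(t); Z=-u*np.sin(t)+z*np.cos(t)   # tray x (front->back) rises, up leans to the front
    G=np.array([*M,mz])+.107*X+.076*Z
    Rm=np.c_[-X,np.cross(-Z,-X),-Z]    # tool x=-tray x, tool z = -tray z
    return G-.019*Z, R.from_matrix(Rm).as_rotvec()
B=np.array([.531,-.182]);yb=D(-16.8);ub=np.array([np.cos(yb),np.sin(yb)])
for t in(0,15,20,25,30,40,45):
    P,o=tipose(B+.01*ub,.09,yb,D(t));j=ik(P,o);print(t,P.round(3),None if j is None else np.round(j,2))
E
```

```text
bar [0.48194909 0.12296081] [0.52749573 0.2357055 ] [0.50472241 0.17933315] 0.1215971291564462 x yaw -21.997742144173046
walls [[0.627, 0.192], [0.43, 0.272], [0.388, 0.163], [0.58, 0.085]] [0.50633302 0.17801141]
-22.003169814624645 0.21197299908364106
-22.22154995884646 0.20727457974848817
mat corner [0.38351528 0.1488231 ] [0.50818942 0.10502289]
0 [ 0.643 -0.216  0.147] [-0.43  0.62  0.06  1.01  0.   -1.71]
15 [ 0.625 -0.21   0.173] [-0.46  0.39 -0.3   0.63  0.04 -1.73]
20 [ 0.618 -0.208  0.18 ] [-0.47  0.32 -0.41  0.49  0.06 -1.73]
25 [ 0.61  -0.206  0.187] [-0.48  0.25 -0.53  0.36  0.08 -1.74]
30 [ 0.602 -0.203  0.193] [-0.49  0.2  -0.64  0.22  0.1  -1.74]
40 [ 0.584 -0.198  0.202] [-0.52  0.11 -0.86 -0.08  0.14 -1.74]
45 [ 0.574 -0.195  0.206] [-0.53  0.08 -0.96 -0.25  0.17 -1.74]
```

```bash
cat >> h.py <<'E'
D=np.radians
def tipose(M,mz,yaw,t):  # TCP pose for the tray mouth at M,mz, tilted by t
    u=np.array([np.cos(yaw),np.sin(yaw),0]);z=np.array([0,0,1.])
    X=u*np.cos(t)+z*np.sin(t);Z=-u*np.sin(t)+z*np.cos(t)
    G=np.array([*M,mz])+.107*X+.076*Z
    return G-.019*Z, R.from_matrix(np.c_[-X,np.cross(-Z,-X),-Z]).as_rotvec()
BIN=np.array([.531,-.182]);yb=D(-16.8);ub=np.array([np.cos(yb),np.sin(yb)])
E
python3 - <<'E'
from h import *
o=down(D(180-22.1));G=[.505,.179]
movep([*G,.16],o)
print('hit',move_l([*G,.073],velocity=.12,until_force=10))
grab(100);s=get_state();print(s['position'],s['eef_rot'],s['finger_gap'],s['contact_force'],s['clock'])
move_l([*G,.10],velocity=.04)
move_l([*G,.235],velocity=.15)
s=get_state();print(s['finger_gap'],s['contact_force'],s['wrist_torque'])
move_l([.40,.10,.235],velocity=.2)
o=down(D(180-16.8))
move_l([.38,-.13,.235],velocity=.2,rot=o)
a,b=cam("scene"),cam("side")
P,o=tipose(BIN+.01*ub,.14,yb,D(8));move_l(P,velocity=.2,rot=o)
c=cam("scene")
s=get_state();print(s['finger_gap'],s['contact_force'],s['position'],P,s['clock'])
cv2.imwrite('pics/s4.png',np.hstack([cv2.resize(a['img'][220:384,100:340][:,:,::-1],(400,273)),cv2.resize(c['img'][90:254,140:380][:,:,::-1],(400,273))]))
cv2.imwrite('mat_a.png',a['img'][:,:,::-1]);cv2.imwrite('mat_b.png',b['img'][:,:,::-1]);cv2.imwrite('mat_c.png',c['img'][:,:,::-1])
E
```

```text
hit False
[0.50541934 0.17895148 0.07341755] [6.01981765e-01 3.08250499e+00 9.87615528e-05] 0.14925304543200668 [ 0.30587233 -0.31257668  3.74676649] 16.325
0.1469070595744796 [-0.38327198  0.40177854 -8.16603777] [ 0.01110359  0.03605987 -0.02291821]
0.14853614243328217 [ 0.62956083  0.82483279 -7.86655343] [ 0.63367802 -0.21292707  0.21140008] [ 0.63441522 -0.2132229   0.2113368 ] 21.9583
```

View pics/s4.png

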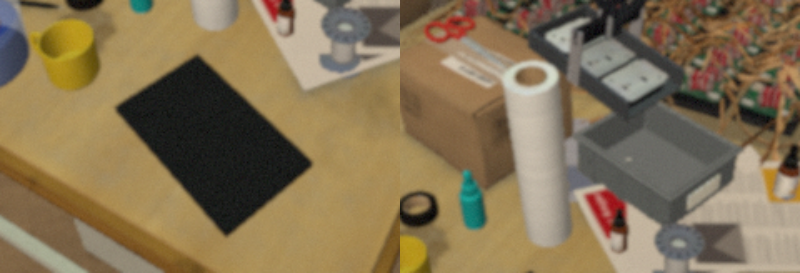

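The mat lies bare (left half, corners about (117,107),(197,55),(312,163),(227,236) in the crop); the tray with three modules hovers tilted over the bin. Tipping now.

```bash
python3 - <<'E'
from h import *
M=BIN+.01*ub
for t,z in((13,.092),(17,.09),(20,.09),(22,.09),(24,.09),(27,.09),(31,.09),(36,.09)):
    P,o=tipose(M,z,yb,D(t));move_l(P,velocity=.08 if t==13 else .02,rot=o)
    if t>=20: sleep(.3)
    s=get_state();print(t,s['contact_force'].round(2),s['finger_gap'].__round__(3),round(s['clock'],2))
    if t>=20 and s['contact_force'][2]>-3.6: break
sleep(.3)
a,b=cam("scene"),cam("side")
cv2.imwrite('pics/s5.png',np.hstack([cv2.resize(a['img'][60:260,180:380][:,:,::-1],(400,400)),cv2.resize(b['img'][130:330,140:340][:,:,::-1],(400,400))]))
E
```

```text
13 [-41.41   0.47  62.12] 0.148 22.61
17 [-11.04  -2.47  19.4 ] 0.153 23.12
20 [-9.84  1.63  5.53] 0.148 23.88
```

View pics/s5.png

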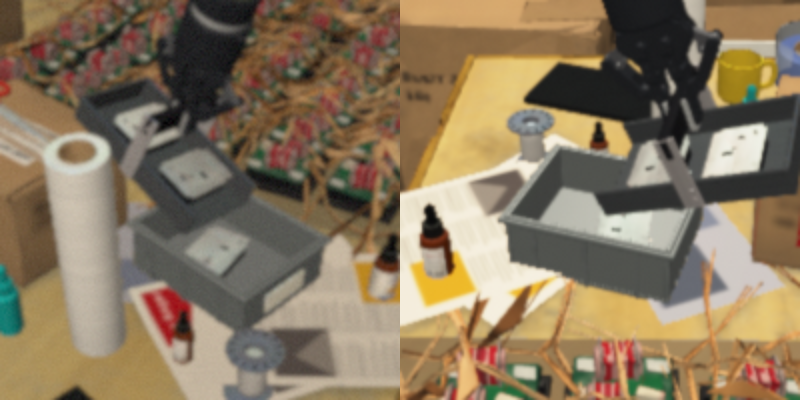

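The tray's back corner brushed the carton (62 N on the tray); one module is in the bin and two are still on the tray. I'll back off toward the robot and slightly up, then continue.

```bash
python3 - <<'E'
from h import *
M=BIN-.012*ub
for i,(t,z) in enumerate(((20,.105),(20,.105),(23,.1),(25,.095),(27,.092),(30,.09),(34,.09))):
    P,o=tipose(M if i else BIN+.005*ub,z,yb,D(t));move_l(P,velocity=.04 if i<2 else .025,rot=o)
    sleep(.25)
    s=get_state();print(t,s['contact_force'].round(2),s['wrist_torque'].round(2),round(s['finger_gap'],3),round(s['clock'],2))
    if t>=23 and s['contact_force'][2]>-4: break
sleep(.2)
a,b=cam("scene"),cam("side")
cv2.imwrite('pics/s6.png',np.hstack([cv2.resize(a['img'][60:260,180:380][:,:,::-1],(400,400)),cv2.resize(b['img'][130:330,140:340][:,:,::-1],(400,400))]))
E
```

```text
20 [-1.09  0.52 -5.66] [ 0.23  0.87 -0.01] 0.153 25.07
20 [ 0.87  0.23 -5.92] [ 0.14  0.78 -0.01] 0.145 25.9
23 [-0.79  0.26 -6.01] [0.16 0.77 0.03] 0.15 26.5
25 [ 0.34  0.14 -3.51] [ 0.16  0.66 -0.  ] 0.146 27.07
```

View pics/s6.png

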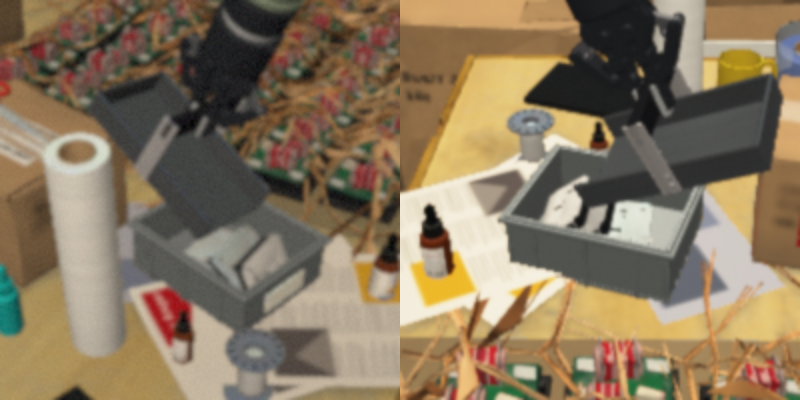

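```bash
python3 - <<'E'
from h import *
s=get_state();p=np.array(s['position'])
move_l(p+[0,0,.13],velocity=.12)
o=down(D(180-16.8))
move_l([.40,-.13,.30],velocity=.2,rot=o)
s=get_state();print(s['contact_force'],s['wrist_torque'],s['finger_gap'],s['clock'])
a,b=cam("scene"),cam("side")
for c,f,fn in(("scene",a,'mat_a.png'),("side",b,'mat_b.png'),("scene",a,'mat_c.png')):
    im=cv2.imread(fn);m=(im.max(2)<60).astype(np.uint8)
    m=cv2.morphologyEx(m,cv2.MORPH_OPEN,np.ones((3,3)))
    u=proj(f,[.505,.179,.012])[0].round().astype(int)
    n,l=cv2.connectedComponents(m);k=l[u[1],u[0]]
    cs,_=cv2.findContours((l==k).astype(np.uint8),cv2.RETR_EXTERNAL,cv2.CHAIN_APPROX_NONE)
    w=np.array([onz(f,q[0],.012)[:2] for q in max(cs,key=len)],np.float32)
    print(fn,k,(l==k).sum(),cv2.minAreaRect(w*1000))
cv2.imwrite('pics/s7.png',np.hstack([cv2.resize(a['img'][60:310,130:380][:,:,::-1],(400,400)),cv2.resize(b['img'][80:330,130:380][:,:,::-1],(400,400))]))
E
```

```text
[ 0.97993495  0.14192279 -2.60466141] [-0.01144239  0.06240302 -0.02373125] 0.14824627400560567 29.7667
mat_a.png 44 6060 ((504.1606140136719, 177.30230712890625), (126.50723266601562, 216.99029541015625), 71.09719848632812)
mat_b.png 17 1601 ((433.4395751953125, 145.41970825195312), (300.12408447265625, 195.65492248535156), 9.392206192016602)
mat_c.png 47 6072 ((504.1381530761719, 177.30026245117188), (126.70137023925781, 217.10220336914062), 71.08060455322266)
```

View pics/s7.png

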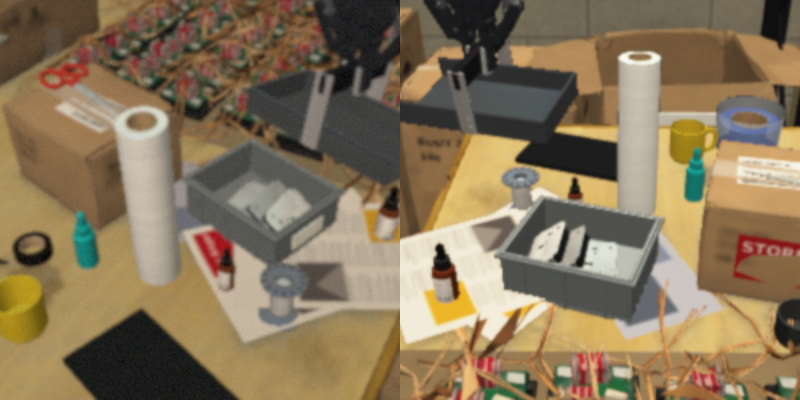

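All three modules lie in the bin (two leaning, one flat, none above the rim) and the tray is empty. The mat fit gives centre (0.504, 0.177), yaw -18.9°. I'll hover and check for slip of the tray in the grip.

```bash
python3 - <<'E'
from h import *
yw=D(-18.9);o=down(np.pi+yw)
movep([.40,.10,.30],o)
movep([.504,.177,.14],o)
s=get_state();p=np.array(s['position']);print(p,s['clock'])
a,b=cam("scene"),cam("side")
Rz=R.from_euler('z',yw).as_matrix();G=p+[0,0,.019]
loc=lambda L:G+np.array(L)@Rz.T
out=[]
box=[[-107,y,z] for y in(-60,60) for z in(-80,-48)]+[[107,y,z] for y in(-60,60) for z in(-80,-48)]
L=[(0,1),(2,3),(4,5),(6,7),(0,4),(1,5),(2,6),(3,7),(4,6),(5,7),(0,2)]
for f,c in((a,"scene"),(b,"side")):
    x=tip_of(c,"tray_grip")[:1]+tip_of(c,"tray_mouth")[:1]
    print(c,[np.round(d['centre'],1) for d in x],proj(f,[loc([0,0,0]),loc([-.107,0,-.076])]).round(1).tolist())
    im=cv2.resize(f['img'][:,:,::-1],None,fx=3,fy=3,interpolation=cv2.INTER_CUBIC);q=proj(f,loc(np.array(box)/1e3))*3+1
    for i,j in L: cv2.line(im,tuple(map(int,q[i])),tuple(map(int,q[j])),(0,255,255),1)
    ctr=q.mean(0).astype(int);x0=max(0,ctr[0]-200);y0=max(0,min(ctr[1]-250,1152-500));out.append(im[y0:y0+500,x0:x0+400])
cv2.imwrite('pics/s8.png',np.hstack(out))
E
```

```text
[0.50426884 0.1760261  0.14065577] 31.6167
scene [array([221.4, 251. ]), array([253.9, 319. ])] [[221.0, 250.6], [262.0, 315.6]]
side [array([238. , 126.1]), array([212.1, 145.7])] [[240.0, 129.9], [208.8, 147.9]]
```

View pics/s8.png

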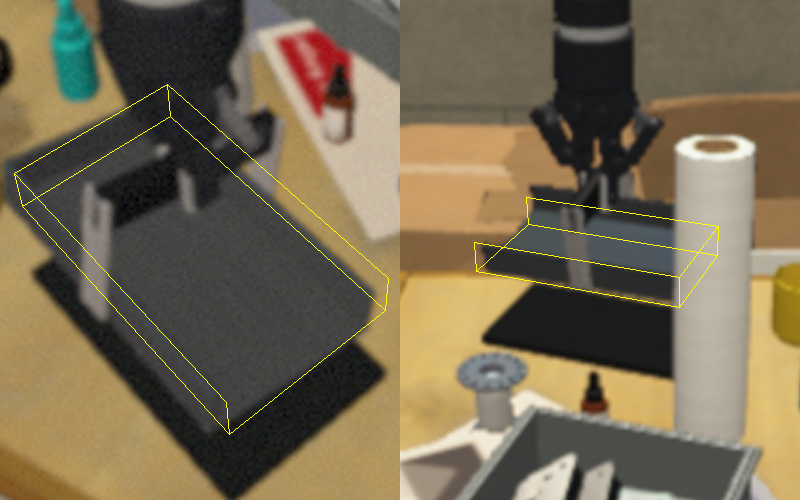

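The left panel shows the tray a few mm left of / rotated against the predicted box (front corner 208 vs 230 px at 3x); the right panel matches. I'll estimate that offset by fitting to the silhouettes before lowering.

```bash
python3 - <<'E'
from h import *
from scipy.optimize import least_squares
s=get_state();p=np.array(s['position']);G=p+[0,0,.019];yw=D(-18.9)
fs=[("scene",cam("scene")),("side",cam("side"))];pts={}
for n in("tray_grip","tray_mouth"):
    print(n,tri(*[(f,tip_of(c,n)[0]['centre']) for c,f in fs]))
print('pred',G,G+R.from_euler('z',yw).apply([-.107,0,-.076]))
for c,f in fs:
    m=silhouettes(c,"tray_grip");print(c,[(d['score'],d['mask'].sum(),np.round(d['centre'])) for d in m])
    k=m[0]['mask'].astype(np.uint8);cs,_=cv2.findContours(k,cv2.RETR_EXTERNAL,cv2.CHAIN_APPROX_NONE)
    h=cv2.convexHull(max(cs,key=len));q=cv2.approxPolyDP(h,4,True)[:,0];print(q.tolist())
    box=np.array([[x,y,z] for x in(-.107,.107) for y in(-.06,.06) for z in(-.08,-.048)]);box=np.vstack([box,[[0,-.064,.014],[0,.064,.014]]])
    print(proj(f,G+R.from_euler('z',yw).apply(box)).round(0).tolist())
E
```

```text
tray_grip (array([0.5007, 0.1794, 0.1606]), np.float64(0.0018))
tray_mouth (array([0.416, 0.217, 0.085]), np.float64(0.0029))
pred [0.50451722 0.17678867 0.16038577] [0.40328609 0.21144783 0.08438577]
scene [(0.66, np.int64(7200), array([221., 281.]))]
[[162, 246], [199, 229], [246, 228], [283, 290], [281, 301], [227, 337], [164, 266]]
[[287.0, 297.0], [287.0, 286.0], [234.0, 338.0], [234.0, 328.0], [215.0, 233.0], [214.0, 222.0], [165.0, 262.0], [163.0, 251.0], [248.0, 227.0], [189.0, 265.0]]
side [(0.64, np.int64(1810), array([238., 147.]))]
[[266, 139], [264, 167], [203, 156], [219, 129], [251, 126]]
[[200.0, 157.0], [199.0, 147.0], [217.0, 141.0], [217.0, 132.0], [267.0, 169.0], [268.0, 159.0], [280.0, 151.0], [280.0, 142.0], [231.0, 133.0], [248.0, 118.0]]
```

```bash
python3 - <<'E'
from h import *
from scipy.optimize import least_squares
s=get_state();p=np.array(s['position']);G=p+[0,0,.019];yw=D(-18.9)
a,b=cam("scene"),cam("side")
C=[(a,[-.107,-.06,-.08],(281,301)),(a,[-.107,.06,-.08],(227,337)),(a,[.107,.06,-.08],(164,266)),(a,[.107,.06,-.048],(162,246)),
   (b,[-.107,-.06,-.08],(203,156)),(b,[.107,-.06,-.08],(264,167)),
   (a,[0,0,0],(221.4,251)),(b,[0,0,0],(238,126.1)),(a,[-.107,0,-.076],(253.9,319)),(b,[-.107,0,-.076],(212.1,145.7))]
def res(v):
    return np.concatenate([proj(f,G+v[:3]/1e3+R.from_euler('zyx',[yw+v[3]/57.3,v[4]/57.3,v[5]/57.3]).apply(L))[0]-q for f,L,q in C]+[v[:3]/8,v[3:]/4])
r=least_squares(res,np.zeros(6),loss='soft_l1',f_scale=2);print(r.x.round(1),np.linalg.norm(res(np.zeros(6))),np.linalg.norm(r.fun),r.fun[:20].reshape(-1,2).round(1).tolist())
E
```

```text
[ 0.4  1.9  5.6 -3.3 -2.4  2.3] 17.08277230530875 10.428360325394044 [[1.4, 1.4], [-0.4, 2.3], [-0.5, -8.4], [-0.2, 0.3], [-1.6, -0.5], [2.7, 0.5], [-1.5, -1.1], [2.0, 1.9], [1.9, -0.3], [-1.2, -0.1]]
```

```bash
python3 - <<'E'
from h import *
p=np.array(get_state()['position'])
move_l([.504,.177,.085],velocity=.12)
t=move_l([.504,.177,.066],velocity=.02,until_force=6)
s=get_state();print(t,s['position'],s['contact_force'],s['clock'])
let_go()
move_l([.504,.177,.16],velocity=.2)
movep([.50,.22,.36],down(D(156)))
w=cam("wrist");print(get_state()['clock'])
for n,z in(("tray_grip",.092),("tray_mouth",.016)):
    print(n,[(onz(w,d['centre'],z).round(4)[:2].tolist(),round(d['score'],2)) for d in tip_of("wrist",n)][:2])
np.save('w9T.npy',w['T'])
cv2.imwrite('pics/w9.png',cv2.resize(w['img'][70:190,145:325][:,:,::-1],(800,533),interpolation=cv2.INTER_CUBIC))
cv2.imwrite('w9full.png',w['img'][:,:,::-1])
E
```

```text
True [0.50476426 0.17716712 0.07817148] [0.94014789 0.89806267 0.61883671] 33.5333
35.675
tray_grip [([0.5088, 0.1878], 0.94)]
tray_mouth [([0.4047, 0.2259], 0.82)]
```

View pics/w9.png

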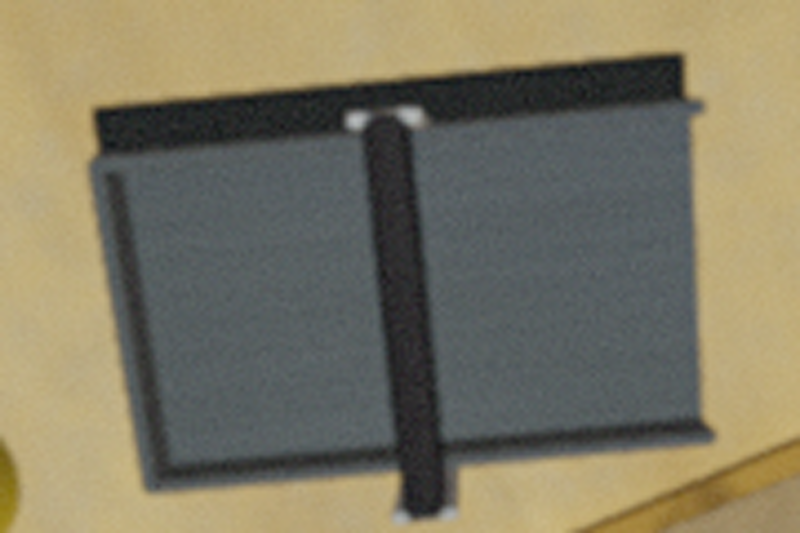

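The tray is down, parallel to the mat, but shifted sideways: a mat strip shows along the upper edge (95,108)-(683,55) and none below. Measuring the offset.

```bash
python3 - <<'E'
from h import *
w=dict(T=np.load('w9T.npy'),fx=282.933,fy=282.933,cx=250.99,cy=192.1);k=800/180
g=lambda p,z:onz(w,np.array(p)/k+[144.6,69.6],z)[:2]
ang=lambda e:np.degrees(np.arctan2(e[1],e[0]))
m=[g((95,108),.012),g((684,55),.012)];print('mat edge',m,ang(m[0]-m[1]),np.linalg.norm(m[0]-m[1]))
yw=D(-18.9);u=np.array([np.cos(yw),np.sin(yw)]);v=np.array([-u[1],u[0]])
cm=np.mean(m,0)+.065*v;print('mat centre',cm)
c=np.array([g(x,.044) for x in((95,158),(703,103),(715,437),(150,490))]);print('tray',c.round(4).tolist(),c.mean(0),ang(c[0]-c[1]),ang(c[3]-c[2]),ang(c[2]-c[1]),np.linalg.norm(c[0]-c[1]),np.linalg.norm(c[2]-c[1]))
b=[g((388,115),.106),g((425,517),.106)];print('bar',np.mean(b,0),ang(b[1]-b[0])-90,np.linalg.norm(b[1]-b[0]))
for n,x in(('tray',c.mean(0)),('bar',np.mean(b,0))):d=x-cm;print(n,'offset x,y in mat frame',d@u,d@v)
E
```

```text
mat edge [array([0.58684439, 0.07760358]), array([0.38313878, 0.14821125])] -19.117146528062815 0.21559550164690705
mat centre [0.50604621 0.17440296]
tray [[0.5871, 0.0968], [0.3884, 0.1653], [0.426, 0.276], [0.6259, 0.2091]] [0.5068427  0.18681386] -19.04544638946094 -18.51112155253146 71.2582203735162 0.21016948108061753 0.11689552218955848
bar [0.5066883  0.18701561] -19.51915157055346 0.12395569340440185
tray offset x,y in mat frame -0.003266559533594821 0.011999758841273876
bar offset x,y in mat frame -0.0034779914959688313 0.01214062641294826
```

```bash
python3 - <<'E'
from h import *
o=down(np.pi+D(-18.9));g=np.array([.507,.187]);d=np.array([-.0012,-.0118])
movep([*g,.15],o)
print(move_l([*g,.073],velocity=.12,until_force=10))
grab(100);print(get_state()['finger_gap'],get_state()['position'])
move_l([*g,.088],velocity=.06)
move_l([*(g+d),.088],velocity=.05)
t=move_l([*(g+d),.070],velocity=.02,until_force=5)
s=get_state();print(t,s['position'],s['contact_force'],s['clock'])
let_go()
move_l([*(g+d),.16],velocity=.2)
movep([.50,.22,.36],down(D(156)))
w=cam("wrist");s2=cam("scene");b=cam("side");print(get_state()['clock'])
np.save('w10T.npy',w['T'])
top=cv2.resize(w['img'][70:190,145:325][:,:,::-1],(510,340),interpolation=cv2.INTER_CUBIC)
bot=np.hstack([cv2.resize(f['img'][:,:,::-1],(347,260),interpolation=cv2.INTER_AREA) for f in(s2,b)])
can=np.zeros((600,694,3),np.uint8);can[:340,:510]=top;can[340:]=bot
cv2.imwrite('pics/f10.png',can)
for n in("film_roll","spool","mug"): print(n,tri(*[(f,tip_of(c,n)[0]['centre']) for c,f in(("scene",s2),("side",b)) if tip_of(c,n)]))
E
```

```text
False
0.1507800048423283 [0.5072122  0.18706948 0.0734059 ]
True [0.50573162 0.17526357 0.07341673] [-0.56549504  0.03337492  3.95971099] 39.5667
41.8417
film_roll (array([ 0.617 , -0.0078, -0.0017]), np.float64(0.0046))
spool (array([ 0.4256, -0.0249, -0.0109]), np.float64(0.0029))
mug (array([7.252e-01, 1.758e-01, 5.000e-04]), np.float64(0.0078))
```

View pics/f10.png

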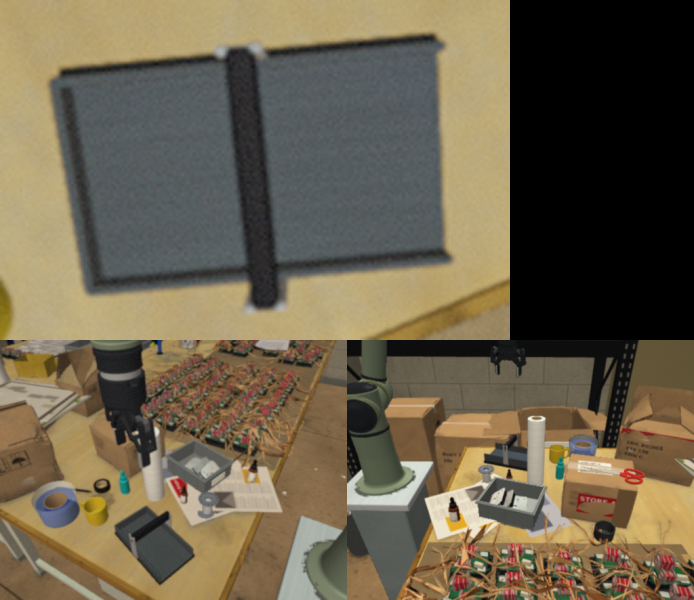

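```bash
python3 - <<'E'
from h import *
for c,rs in(("scene",dict(spool=(285,220,330,268),mug=(118,228,162,275))),("side",dict(spool=(188,180,222,212),roll=(262,110,298,205),mug=(296,150,330,184)))):
    f=grab_frame(c)['img'][:,:,::-1].copy();g=cv2.resize(cv2.imread(f'pics/{c}0.png'),(512,384),interpolation=cv2.INTER_AREA)
    for n,(x,y,X,Y) in rs.items():
        r,v=None,None
        sh,resp=cv2.phaseCorrelate(*[np.float32(cv2.cvtColor(i[y:Y,x:X],6)) for i in(g,f)]);print(c,n,np.round(sh,2),round(resp,2))
sign_off();print(get_state()['clock'])
E
```

```text
scene spool [ 0.42 -0.06] 0.98
scene mug [ 0.51 -0.06] 1.05
side spool [-0.01 -0.04] 1.02
side roll [-0.34 -0.82] 0.75
side mug [ 0.04 -0.01] 1.0
the job is handed in; nothing more can be done
the job is handed in; nothing more can be done
```

The job is done and handed in, at about 42 s on the robot's clock.

**What I did**
- **Bottle:** I took the larger brown bottle out of the bin and stood it upright on the bench at about (0.34, -0.235), between the bin and the robot.
- **Tray:** I carried it by its bar and tipped it over the bin, and all three modules slid in. The fingers never touched them. Two modules lean in the bin and one lies flat.
- **Parking:** The tray first went down about 12 mm off-centre because it had slipped along the bar. I gripped it again and moved it. By my estimate it is now within about 2 mm and 1° of the mat's centre, and it touched down at the height expected for lying flat.

**Last checks**
- **Final pictures:** The bottle and all bystanders are upright, the modules are in the bin, the tray is empty and the gripper is clear.
- **Bystanders:** Compared with the first pictures, the spool and mug shifted by no more than half a pixel. The roll comparison was weaker, under 1 pixel.

**What went wrong or disagreed**
- **Carton contact:** While tipping, the back of the tray pressed on the carton, with a measured force of about 62 N up and 41 N sideways. The arm and gripper body appeared clear, and the wrist force read below its limit. I backed off and finished tipping from there.
- **Spool position:** The last triangulated spool position differed from the first by about 12 mm. The image comparison shows no such movement, so I take it as network error.

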